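# Tip the spent specimens through the scrap bin's spring flap

## Task

The steel tray on the teal mat holds five spent metal specimen discs: pick it up without spilling any, push the spring flap of the blue scrap bin open with the tray's open front lip (do not work the flap with the gripper), and tip all five discs through it into the bin. Then let the flap close and set the empty tray back, the right way up, on the middle of the mat, and leave the jar, the crucible and the brass weight where they are.

Things in the scene. Friction and masses are not known exactly. Their poses are not given: they have to be found in the camera images.
- tray: stainless-steel specimen tray, a straight U-shaped channel 170 mm long (x), 56 mm wide outside (y), 34 mm tall, sheet 2.5 mm, about 0.22 kg empty; closed at the back (-x), open at the front (+x), where its flat floor runs 6 mm past the side walls as a lip. Its long flat side walls are the place to grip it, across its width. Origin: centre of the underside; z up. Starts on the mat, flat, its open end pointing roughly away from the robot
- tray_lip (a point): middle of the tray's front lip: 85 mm ahead (+x) of the tray's origin, 1 mm above its underside
- disc0: spent steel specimen disc, 22 mm diameter, 6 mm thick, 18 g, starts lying on the tray's floor in its rear half; origin at the centre of one face. It lies still on a level tray and slides on the tray's floor from about 18 to 26 degrees of tilt
- disc1: spent steel specimen disc, 22 mm diameter, 6 mm thick, 18 g, starts lying on the tray's floor in its rear half; origin at the centre of one face. It lies still on a level tray and slides on the tray's floor from about 18 to 26 degrees of tilt
- disc2: spent steel specimen disc, 22 mm diameter, 6 mm thick, 18 g, starts lying on the tray's floor in its rear half; origin at the centre of one face. It lies still on a level tray and slides on the tray's floor from about 18 to 26 degrees of tilt
- disc3: spent steel specimen disc, 22 mm diameter, 6 mm thick, 18 g, starts lying on the tray's floor in its rear half; origin at the centre of one face. It lies still on a level tray and slides on the tray's floor from about 18 to 26 degrees of tilt
- disc4: spent steel specimen disc, 22 mm diameter, 6 mm thick, 18 g, starts lying on the tray's floor in its rear half; origin at the centre of one face. It lies still on a level tray and slides on the tray's floor from about 18 to 26 degrees of tilt
- mat: teal silicone mat, 240 mm (x) by 160 mm (y), 4 mm thick, fixed to the bench; origin at the centre of its underside
- bin: blue sheet-steel scrap bin, fixed to the bench, 210 mm deep (x), 180 mm wide (y), 235 mm tall, hollow, sheet 3 mm. Origin: centre of its underside; its front faces its own -x, towards the robot. The front wall (x = -105 mm) is 155 mm tall; above it the face slopes back at 45 degrees to the top edge at x = -25 mm, z = 235 mm. In this slope is the inlet, 100 mm wide and 84 mm along the slope, from the lower edge at x = -95, z = 165 mm to the upper edge at x = -36, z = 224 mm
- inlet (a point): centre of the inlet's opening in the sloping face: bin x = -65 mm, y = 0, z = 195 mm; its axes are the bin's own
- flap (a joint): aluminium flap with an orange lower edge, 96 mm wide, 82 mm long, that closes the inlet; hinged along the inlet's upper edge, swings inward and down into the bin against a spring. Angle in rad: 0 closed, grows as it is pressed in, stop at 1.4. Needs about 0.7 N at its lower edge to start and 2 to 5 N where the tray bears on it when well open; it closes by itself
- flap_edge (a point): middle of the flap's free lower edge; it moves with the flap
- jar: bystander: amber glass jar with a white lid, 52 mm diameter, 85 mm tall, standing loose on the bench; origin at the centre of its underside
- crucible: bystander: white ceramic crucible, 54 mm diameter, 50 mm tall, open at the top, standing loose on the bench; origin at the centre of its underside
- weight: bystander: brass calibration weight, 40 mm diameter, 46 mm tall with its knob, standing loose on the bench; origin at the centre of its underside

How it is judged:
By the outcome, as a careful person would: the job done as asked, in the order asked, and still so for the second after the job is handed in, with the robot touching nothing.
It also fails if it takes over 51 s, if anything falls off the work surface, if the arm or the gripper's body presses on something with over 40 N, if the wrist force passes 120 N, or if a joint passes its speed limit or range.

## Robot

A 7-joint arm with a two-finger parallel gripper is mounted at the origin on the work surface. World frame = base frame: x ahead of the robot, y to its left, z up, the work surface at z = 0. Lengths are in m, angles in rad, forces in N, time in s.
With the tool pointing down it reaches from about 0.4 to 0.9 m from the base axis. Payload 5.6 kg.
Tool frame: the origin (TCP) lies midway between the tips of the shut fingers; the grasp point (between the pads) lies 19 mm behind it; y points along the fingers, z is the direction in which the jaws open and shut, and the axes are right-handed (so a half turn about y gives the same grasp; the last joint's range is limited). The gripper opens to 92 mm and grips with 3 to 60 N. Pads are 20 mm wide; open, the fingers measure 128 mm over their backs; the gripper's body (75 mm by 189 mm) begins 69 mm behind the grasp point.
Start: joints at [1.215, 0.468, -0.012, 1.603, 0.006, 1.071, -0.056], TCP at [0.2, -0.618, 0.215] pointing down, gripper open.
Joint ranges: [-2.53, 2.53], [-0.31, 2.02], [-1.57, 1.55], [0.28, 2.44], [-1.29, 4.43], [0.15, 1.84], [-2.92, 2.92]. Speed limits (rad/s): [2.57, 2.57, 3.14, 3.14, 3.14, 3.14, 3.14].

## Interface

Orientations are given as a 3x3 rotation matrix whose columns are the frame's x, y, z axes.
In Python, from station import env, effector, solver, viewer, workorder, search_frame, tip_of gives the robot as it stands. Calls block until the motion is done:
- env.reach(position, orientation): joint-space move of the TCP to a pose.
- env.movel(position, frame=None, rate=0.15): straight line of the TCP; frame=None keeps the orientation; rate is the mean speed in m/s.
- env.goto_joints(angles): joint-space move.
- effector.release() and effector.grasp(squeeze=None): open the fingers fully, or close them until they stop; squeeze is the grip in N (None keeps the last).
- env.pause(seconds).
- solver.inverse_kinematics(position, orientation): joint angles nearest the present ones, or None.
- env.sense(): the state.
- viewer.read_camera(name): name is "scene" or "top" or "wrist"; returns (picture, depth): 480x640x3 uint8, red, green, blue; 480x640 float32, m along the optical axis (not along the pixel's ray), 0 where there is no reading.
- viewer.camera_info(name): a dict with "intrinsics" (3x3 intrinsics, pixels), "dist_coeffs" ([k1, k2, p1, p2, k3] as OpenCV has them; the pictures are not rectified), "eye" and "rotation" of the camera in the world; the wrist camera has in their place "T_tool_cam" (4x4, takes a point from camera to tool coordinates, whose origin is the TCP and whose axes are the tool frame's). Camera axes: x right, y up, looking along -z (the intrinsics and any distortion apply to the point x, -y, -z); pixel columns grow to the right and rows downward; lengths in m; the calibration is good to about 2 mm. A picture is of the moment at which its call begins: read the wrist's pose just before it. camera_info takes no time and is no camera call.
A pose or a line that the arm cannot do raises env.PlanningError and nothing moves.
- workorder.finish_job(): hands the job in, once; it reports no verdict.
Trained networks look in the newest picture that a camera, given by its name, has taken for a name from the list of things; names that differ only in an ending like _2 or _b are one class to them, and where a whole thing is asked for, a point or a joint stands for the part that bears it (a point fixed in the world has none). Each returns a list of dicts, best first, with "score" (0 to 1); they miss things now and then, are a little off and sometimes report something else, mostly with a low value. They report only what shows in the picture. A call takes as long as a camera call.
- search_frame(camera, name): "at" ([x, y, z] in m, in world coordinates, good to about 4 mm: the middle of the surface that is visible of it).
- tip_of(camera, name): "at" ([x, y, z] in m, in world coordinates, good to about 4 mm: a listed point, or the origin of a listed thing).
The state is a dict: "t": time; "joint_positions": joint angles; "joint_velocities": joint speeds; "tau": joint torques, N m; "ee_pos": TCP position; "tcp_rot": TCP orientation; "wrist_force": force on the tool from outside, world axes, zero at the start; "moment": the same for the moment, N m; "gripper_width": finger opening in m.
Only numpy, scipy, OpenCV 4.12 (cv2) and the standard library are available. Lean on these libraries where they do the work, as an engineer would, in place of code of your own. Each camera call takes 0.05 s, during which the arm holds its last target. There are 200 camera calls.

## Working session

There is one attempt and no reset: what is moved stays moved. The work goes in short steps, each a Python script; the robot and the scene stay as the last script left them, time stands still between calls to the robot, and variables do not carry over. Pictures are saved under pics/ and viewed, about 8 in all and at most 12, crops included, and the job is handed in when it is done.

```bash
ls; mkdir -p pics; python3 - <<'E'
from station import *
import cv2,numpy as np
for c in("scene","top"):
    im,d=viewer.read_camera(c); cv2.imwrite(f"pics/{c}0.png",im[:,:,::-1]); np.save(f"{c}_d.npy",d)
    i=viewer.camera_info(c); print(c,i)
    for n in("tray","tray_lip","mat","bin","inlet","flap_edge","jar","crucible","weight","disc0"):
        for f in(search_frame,tip_of):
            try:r=f(c,n); print(n,f.__name__,[(np.round(q["at"],3).tolist(),round(q["score"],2)) for q in r][:6 if n=="disc0" else 2])
            except Exception as e:print(n,e)
print(env.sense())
E
```

```text
pics
scene {'intrinsics': array([[515.80236099,   0.        , 325.09144176],
       [  0.        , 515.80236099, 237.65329451],
       [  0.        ,   0.        ,   1.        ]]), 'dist_coeffs': array([-0.04110819,  0.        ,  0.        ,  0.        ,  0.        ]), 'eye': array([ 1.15669216, -0.64818033,  0.89585597]), 'rotation': array([[ 0.72297363, -0.45588629,  0.51911157],
       [ 0.69078019,  0.46451216, -0.55412199],
       [ 0.01148298,  0.75920758,  0.65074726]])}
tray call [([0.5, -0.299, 0.008], 0.88)]
tray call [([0.49, -0.303, 0.004], 0.92), ([0.711, 0.145, -0.001], 0.16)]
tray_lip call [([0.499, -0.299, 0.011], 0.77)]
tray_lip call [([0.57, -0.3, 0.007], 0.56)]
mat call [([0.532, -0.356, 0.003], 0.84)]
mat call []
bin call [([0.743, 0.093, 0.172], 0.94)]
bin call [([0.709, 0.148, 0.002], 0.65), ([0.445, -0.293, 0.011], 0.5)]
inlet call [([0.743, 0.09, 0.179], 0.87), ([0.502, -0.302, 0.01], 0.3)]
inlet call [([0.649, 0.12, 0.195], 0.56)]
flap_edge call [([0.65, 0.116, 0.19], 0.55)]
flap_edge call [([0.633, 0.106, 0.164], 0.88)]
jar call [([0.398, 0.018, 0.056], 0.93
[... 2355 characters left out ...]
_velocities': array([ 1.07973193e-03,  1.06606561e-03, -9.39392968e-04,  2.32077461e-05,
       -3.57770466e-04, -1.12889036e-04,  1.05023697e-03]), 'tau': array([-9.96065428e-04, -5.20413673e+01, -1.36443030e-02, -2.44047725e+01,
       -5.68610220e-02,  1.14550538e-02, -1.61560246e-05]), 'ee_pos': array([ 0.19995321, -0.61849675,  0.21458967]), 'tcp_rot': array([[-9.51511772e-01, -6.36575936e-05,  3.07612327e-01],
       [-3.07612323e-01, -7.24842317e-05, -9.51511773e-01],
       [ 8.28679930e-05, -9.99999995e-01,  4.93877395e-05]]), 'wrist_force': array([ 0.26120073, -0.35348394, -0.20637732]), 'moment': array([-0.02576039,  0.00053017,  0.01956384]), 'gripper_width': 0.09187326478943922}
```

View pics/top0.png

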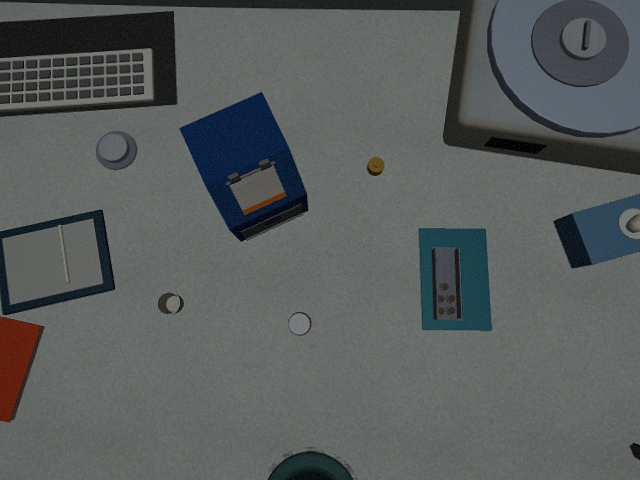

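View pics/scene0.png

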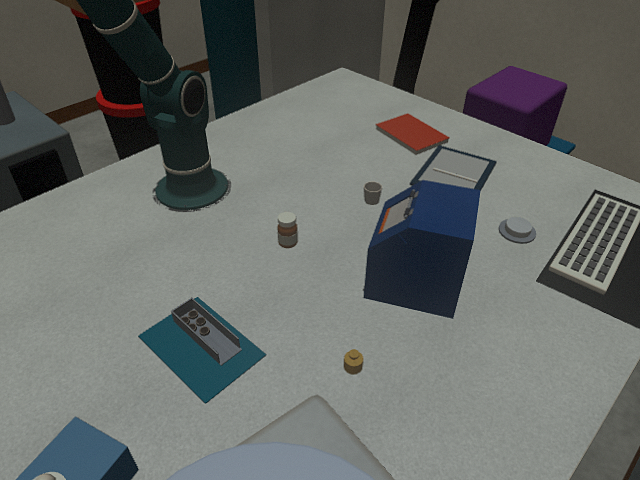

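```bash
cat > h.py <<'E'
import numpy as np,cv2
from station import *
def cloud(c,info=None,d=None,im=None):
    """world xyz per pixel (480,640,3) from depth"""
    i=info or viewer.camera_info(c)
    v,u=np.mgrid[:480,:640]; p=np.stack([u,v],-1).reshape(-1,1,2).astype(float)
    n=cv2.undistortPoints(p,i["intrinsics"],i["dist_coeffs"]).reshape(-1,2)
    r=np.c_[n[:,0],-n[:,1],-np.ones(len(n))]
    W=r@np.array(i["rotation"]).T
    e=np.array(i["eye"])
    out=[]
    return e,W.reshape(480,640,3)
def onplane(e,W,z): return e+W*((z-e[2])/W[...,2])[...,None]
def rect(P):
    (c,s,a)=cv2.minAreaRect((P*1000).astype(np.float32)); return np.round(c,1),np.round(s,1),round(a,2)
E
python3 - <<'E'
from h import *
import cv2
for c in("top","scene"):
    im=cv2.imread(f"pics/{c}0.png"); d=np.load(f"{c}_d.npy"); e,W=cloud(c); P=e+W*d[...,None]
    hsv=cv2.cvtColor(im,cv2.COLOR_BGR2HSV)
    teal=(abs(hsv[...,0].astype(int)-93)<7)&(hsv[...,1]>120)&(P[...,0]>.3)&(P[...,0]<.7)&(P[...,1]<-.2)&(P[...,1]>-.5)&(d>0)
    teal=cv2.morphologyEx(teal.astype(np.uint8),cv2.MORPH_OPEN,np.ones((3,3)))>0
    Q=onplane(e,W,.004)
    print(c,"mat",teal.sum(),rect(Q[teal][:,:2]),"z",np.median(P[teal][:,2]),P[teal][:,2].std())
    roi=(d>0)&(P[...,0]>.5)&(P[...,0]<.95)&(P[...,1]>-.05)&(P[...,1]<.35)
    t=roi&(abs(P[...,2]-.235)<.012)
    t=cv2.morphologyEx(t.astype(np.uint8),cv2.MORPH_OPEN,np.ones((5,5)))>0
    print("bintop",t.sum(),rect(onplane(e,W,.235)[t][:,:2]),np.median(P[t][:,2]))
    # rim of tray
    b=(d>0)&(abs(P[...,0]-.49)<.12)&(abs(P[...,1]+.305)<.05)&(P[...,2]>.028)&(P[...,2]<.05)
    print("rim",b.sum(),rect(P[b][:,:2]),np.median(P[b][:,2]))
E
```

```text
top mat 4672 (array([ 498. , -328.6]), array([236.6, 157.7]), 0.79) z 0.0025791038057035864 0.002044892749286233
bintop 6325 (array([736.6, 160.6]), array([149.2, 179.2]), 26.49) 0.23345095857946352
rim 387 (array([ 484.5, -305.1]), array([164.5,  57.7]), 0.11) 0.03682236878374834
scene mat 4437 (array([ 498.2, -330.1]), array([238.9, 158.6]), 0.83) z 0.004512283736146094 0.0017537393298838078
bintop 3745 (array([740.3, 155.4]), array([148.2, 197.3]), 26.8) 0.2359146741526542
rim 527 (array([ 483.3, -305.7]), array([169.1,  59.5]), 0.62) 0.0371932999346164
```

```bash
cat >> h.py <<'E'
YAW=np.radians(26.6)
from scipy.spatial.transform import Rotation as Ro
def Rt(yaw,pitch): return (Ro.from_euler('z',yaw)*Ro.from_euler('y',pitch)).as_matrix()
def tool(R,o,al,g=-.010,h=.024):
    """TCP pose for tray pose R,o ; tool leaning back by al, grasp point at tray (g,0,h)"""
    y=np.array([np.sin(al),0,-np.cos(al)]); z=np.array([0,-1,0]); x=np.cross(y,z)
    return o+R@(np.array([g,0,h])+.019*y), R@np.c_[x,y,z]
def binw(B,x,y,z): return np.array([B[0],B[1],0])+Rt(YAW,0)@np.array([x,y,z])
def dump(B,pitch,d,clr,yoff=0):
    """tray pose: underside clr above inlet lower edge, lip d past it"""
    R=Rt(YAW,pitch); P=binw(B,-.095,yoff,.165)
    return R,P+R@np.array([d-.085,0,clr])
E
python3 - <<'E'
from h import *
for c in("top","scene"):
    d=np.load(f"{c}_d.npy"); e,W=cloud(c); P=e+W*d[...,None]
    ax=np.array([np.cos(YAW),np.sin(YAW)]); la=np.array([-ax[1],ax[0]])
    l=P[...,:2]@ax; q=P[...,:2]@la
    s=(d>0)&(abs(q+.189)<.085)&(P[...,2]>.165)&(P[...,2]<.225)&(abs(l-P[...,2]+.26-.7)<.02)
    A=P[s]; k=l[s]-A[:,2]+.26
    n=np.linalg.svd(A-A.mean(0))[2][2] if len(A)<20000 else None
    print(c,s.sum(),"long",np.median(k),k.std(),"normal",n,"yaw",np.degrees(np.arctan2(n[1],n[0])))
    for z0,w in((.235,.01),):
        t=(d>0)&(abs(P[...,2]-z0)<w)&(l>.69)&(l<.79)&(abs(q+.19)<.11)
        print("lat",np.percentile(q[t],[1,99]),np.percentile(q[t],[1,99]).mean())
B=np.array([.700*np.cos(YAW)+.188*np.sin(YAW), .700*np.sin(YAW)-.188*np.cos(YAW)]);print(B,binw(B,-.065,0,.195))
for al in np.radians([0,15,25,35,45]):
    r=[]
    for R,o in[(Rt(0,0),np.array([.487,-.3055,.004])),(Rt(YAW,0),binw(B,-.26,0,.17)),dump(B,0,.065,.005),dump(B,.4,.065,.005),dump(B,.8,.065,.004),dump(B,.9,.065,.004),dump(B,.8,-.05,.004)]:
        k=solver.inverse_kinematics(*tool(R,o,al)); r.append(None if k is None else np.round(k,2).tolist())
    print(round(np.degrees(al)),*r,sep="\n  ")
E
```

```text
top 2842 long 0.7050860863115149 0.0028284687430872907 normal [ 0.63326363  0.31592191 -0.70652001] yaw 26.51364383884554
lat [-0.27421093 -0.09834431] -0.18627761916962832
scene 975 long 0.7015440417288293 0.002755323764756744 normal [ 0.63569699  0.32194097 -0.70160056] yaw 26.85937666154384
lat [-0.27823986 -0.09825815] -0.18824900773458822
[0.71008667 0.14533036] [0.65196665 0.11622602 0.195     ]
0
  [0.56, 0.62, -0.06, 1.93, 0.07, 0.6, -1.12]
  [0.45, 0.29, -0.65, 2.04, 0.23, 0.89, -1.44]
  [0.28, 0.53, -0.65, 1.72, 0.37, 1.02, -1.61]
  [0.08, 0.74, -0.55, 1.38, 0.38, 1.53, -1.62]
  None
  None
  None
15
  [0.73, 0.57, -0.18, 2.08, -0.18, 0.28, -0.8]
  [0.62, 0.18, -0.72, 2.2, 0.04, 0.57, -1.22]
  [0.39, 0.42, -0.69, 1.91, 0.33, 0.66, -1.56]
  [0.21, 0.61, -0.63, 1.58, 0.38, 1.22, -1.62]
  [0.01, 0.83, -0.5, 1.23, 0.37, 1.71, -1.61]
  [-0.05, 0.88, -0.44, 1.15, 0.35, 1.82, -1.58]
  [0.12, 0.64, -0.57, 1.4, 0.34, 1.74, -1.59]
25
  [0.83, 0.58, -0.21, 2.17, -1.21, 0.16, 0.28]
  [0.68, 0.12, -0.7, 2.3, -0.31, 0.37, -0.84]
  [0.38, 0.35, -0.61, 2.04, 0.18, 0.4, -1.41]
  [0.29, 0.53, -0.67, 1.71, 0.37, 1.0, -1.61]
  [0.08, 0.74, -0.56, 1.36, 0.38, 1.51, -1.62]
  [0.04, 0.8, -0.52, 1.28, 0.38, 1.63, -1.61]
  [0.2, 0.55, -0.63, 1.5, 0.33, 1.57, -1.58]
35
  [1.72, 1.3, -1.34, 2.2, 1.86, 0.7, -2.24]
  [0.85, 0.12, -0.8, 2.4, -1.06, 0.25, -0.03]
  [0.35, 0.31, -0.51, 2.15, -0.41, 0.15, -0.81]
  [0.37, 0.46, -0.7, 1.83, 0.35, 0.77, -1.59]
  [0.17, 0.65, -0.61, 1.5, 0.39, 1.31, -1.63]
  [0.11, 0.71, -0.58, 1.41, 0.39, 1.43, -1.63]
  [0.3, 0.46, -0.69, 1.61, 0.31, 1.37, -1.56]
45
  [1.83, 1.44, -1.34, 2.26, 2.13, 0.63, -2.3]
  None
  [0.84, 0.52, -1.06, 2.24, 2.35, 0.16, 2.89]
  [0.39, 0.38, -0.66, 1.96, 0.26, 0.51, -1.5]
  [0.25, 0.57, -0.66, 1.63, 0.39, 1.09, -1.63]
  [0.2, 0.63, -0.63, 1.54, 0.39, 1.22, -1.63]
  [0.4, 0.36, -0.74, 1.73, 0.27, 1.17, -1.52]
```

```bash
cat >> h.py <<'E'
AL=np.radians(15);G=-.018
B=np.array([.703*np.cos(YAW)+.187*np.sin(YAW), .703*np.sin(YAW)-.187*np.cos(YAW)])
def T(R,o): return tool(R,np.array(o),AL,G)
def st(m=""):
    s=env.sense(); print(m,round(s["t"],2),np.round(s["ee_pos"],4),"F",np.round(s["wrist_force"],2),"M",np.round(s["moment"],3),"w",round(s["gripper_width"],4)); return s
def snap(c,name):
    im,d=viewer.read_camera(c); cv2.imwrite(f"pics/{name}.png",im[:,:,::-1]); np.save(name+"_d.npy",d); return im,d
E
python3 - <<'E'
from h import *
R=Rt(.006,0); o=[.487,-.3055,.004]
p,F=T(R,o)
env.reach(p+[0,0,.12],F); st("hover")
env.movel(p,F,rate=.12); st("down")
effector.grasp(squeeze=55); st("grip")
env.movel(p+[0,0,.03],F,rate=.06); st("lift")
snap("scene","scene1"); snap("wrist","wrist1")
E
python3 -c "
import cv2,numpy as np
a=cv2.imread('pics/scene1.png')[220:440,80:320];b=cv2.imread('pics/wrist1.png')
cv2.imwrite('pics/c1.png',np.hstack([cv2.resize(a,(400,366)),cv2.resize(b,(400,366))]))"
```

```text
hover 3.66 [ 0.4738 -0.307   0.1299] F [-0.51  1.3   0.27] M [-0.059  0.274  0.007] w 0.0918
down 4.81 [ 0.4744 -0.306   0.0103] F [ 0.17 -0.49 -0.13] M [ 0.047  0.273 -0.002] w 0.0918
grip 5.44 [ 0.474  -0.3055  0.0098] F [-0.52 -0.53  3.04] M [0.127 0.293 0.037] w 0.0553
lift 6.09 [ 0.4739 -0.3056  0.0398] F [-1.04 -0.32 -3.25] M [0.006 0.475 0.027] w 0.0557
```

View pics/c1.png

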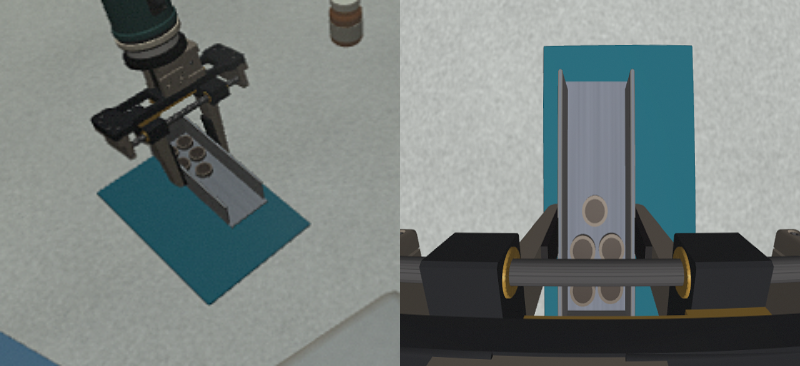

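```bash
cat >> h.py <<'E'
def wristcloud(s):
    i=dict(viewer.camera_info("wrist")); M=i["T_tool_cam"]; Rw=np.array(s["tcp_rot"])
    i["eye"]=Rw@M[:3,3]+s["ee_pos"]; i["rotation"]=Rw@M[:3,:3]
    return cloud("wrist",i)
def traypts(s,d,al=AL,g=G):
    """wrist depth points in nominal tray frame, from TCP pose s"""
    e,W=wristcloud(s); P=e+W*d[...,None]
    y=np.array([np.sin(al),0,-np.cos(al)]); z=np.array([0,-1,0]); X=np.c_[np.cross(y,z),y,z]
    Rw=np.array(s["tcp_rot"])@X.T; o=s["ee_pos"]-Rw@(np.array([g,0,.024])+.019*y)
    return (P-o)@Rw
def traycheck(s,d):
    Q=traypts(s,d); v=d>0
    f=v&(abs(Q[...,1])<.02)&(abs(Q[...,2])<.02)&(Q[...,0]>.02)&(Q[...,0]<.12)
    A=Q[f]; c=np.polyfit(A[:,0],A[:,2],1)
    r=v&(Q[...,2]>.03)&(Q[...,2]<.045)&(abs(Q[...,1])<.035)&(Q[...,0]>.03)&(Q[...,0]<.12)
    print("floor n",f.sum(),"xmax",np.percentile(A[:,0],99.5),"pitch deg",np.degrees(np.arctan(c[0])),"z@0.05",np.polyval(c,.05),
      "rim y",np.percentile(Q[r][:,1],[2,98]),"rim xmax",np.percentile(Q[r][:,0],99))
E
python3 - <<'E'
from h import *
R=Rt(.006,0); o=np.array([.487,-.3055,.034])
p,F=T(R,o+[0,0,.19]); env.movel(p,F,rate=.25); st("up")
R,o=dump(B,0,-.06,.010); p,F=T(R,o)
mid=(o+np.array([.487,-.3055,.224]))/2; mid[2]=.215
env.movel(p,F,rate=.2); env.pause(.2); s=st("pre")
im,d=snap("wrist","wrist2"); traycheck(s,d)
print(tip_of("wrist","tray_lip"), "expected", o+R@[.085,0,.001])
for n in("flap_edge","inlet"): print(n,tip_of("wrist",n),)
print(binw(B,-.094,0,.166),binw(B,-.065,0,.195))
# bin slope in wrist cloud
e,W=wristcloud(s);P=e+W*d[...,None]
ax=np.array([np.cos(YAW),np.sin(YAW)]);l=P[...,:2]@ax;q=P[...,:2]@[-ax[1],ax[0]]
m=(d>0)&(abs(q+.187)<.085)&(P[...,2]>.17)&(P[...,2]<.225)&(abs(l-P[...,2]+.26-.7)<.02)
A=P[m];n=np.linalg.svd(A-A.mean(0),full_matrices=False)[2][2];print(m.sum(),np.median(l[m]-A[:,2]+.26),n,np.degrees(np.arctan2(n[1],n[0])))
t=(d>0)&(P[...,2]>.16)&(P[...,2]<.23)&(l>.58);print("lat",np.percentile(q[t],[1,99]))
E
```

```text
up 7.1 [ 0.4729 -0.3049  0.228 ] F [-0.03  0.79 -3.93] M [ 0.061  0.502 -0.035] w 0.0557
pre 9.17 [0.4861 0.0337 0.1807] F [-0.71 -0.21 -3.72] M [-0.227  0.393  0.001] w 0.0557
floor n 8237 xmax 0.08419552561721312 pitch deg -0.014905832320209178 z@0.05 0.002925037889301782 rim y [-0.02904718  0.02722943] rim xmax 0.07759125649163948
[{'at': [0.5735, 0.0782, 0.1764], 'score': 0.93}] expected [0.57372747 0.07816514 0.176     ]
flap_edge [{'at': [0.6288, 0.1028, 0.1632], 'score': 0.85}]
inlet []
[0.62827088 0.10547844 0.166     ] [0.65420135 0.11846346 0.195     ]
1956 0.700365258075595 [ 0.24311904  0.12261655 -0.96221532] 26.763992155858773
lat [-0.27556007 -0.09901295]
```

View pics/wrist2.png

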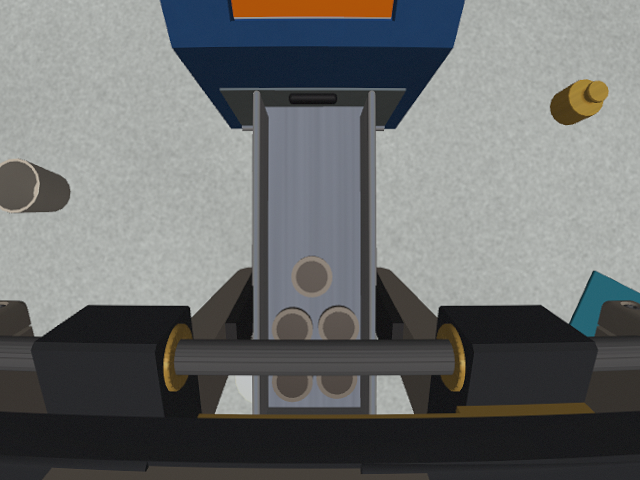

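```bash
python3 - <<'E'
from h import *
def go(pitch,d,clr,rate): 
    p,F=T(*dump(B,pitch,d,clr)); env.movel(p,F,rate=rate); return st(f"pitch {pitch:.2f} d {d:.3f}")
go(0,-.02,.007,.1)
go(0,.03,.007,.06)
s=go(0,.065,.007,.06)
im,d=snap("wrist","wrist3"); traycheck(s,d)
snap("scene","scene3")
E
python3 -c "
import cv2,numpy as np
a=cv2.imread('pics/scene3.png')[120:330,300:520];b=cv2.imread('pics/wrist3.png')
cv2.imwrite('pics/c3.png',np.hstack([cv2.resize(a,(400,380)),cv2.resize(b,(400,380))]))"
```

```text
pitch 0.00 d -0.020 9.92 [0.5211 0.0522 0.1772] F [-0.6  -0.08 -3.65] M [-0.196  0.425 -0.037] w 0.0555
pitch 0.00 d 0.030 10.9 [0.5661 0.0747 0.1775] F [-2.96  0.02 -3.7 ] M [-0.187  0.718  0.124] w 0.0557
pitch 0.00 d 0.065 11.63 [0.5975 0.0898 0.1772] F [-2.91 -3.2  -5.08] M [-1.064  1.38  -0.269] w 0.0555
floor n 8819 xmax 0.08407927375770016 pitch deg 2.619580353356318 z@0.05 0.0031542135874224842 rim y [-0.0291705   0.02742235] rim xmax 0.08043038709805278
```

View pics/c3.png

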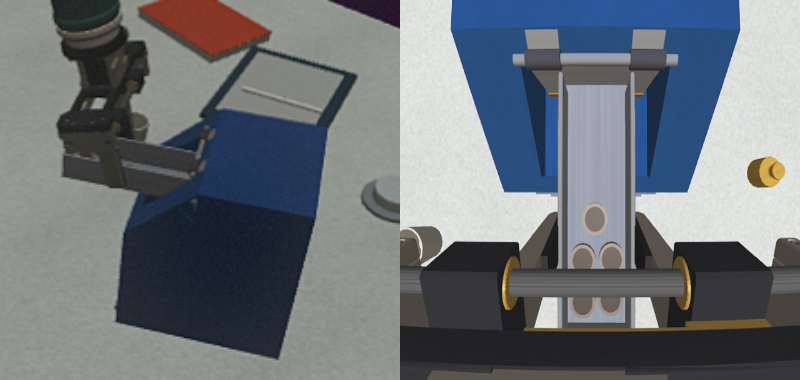

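```bash
python3 - <<'E'
from h import *
def go(pitch,d,clr,rate): 
    p,F=T(*dump(B,pitch,d,clr)); env.movel(p,F,rate=rate); return st(f"pitch {pitch:.2f} d {d:.3f}")
for th in(.2,.4,.6,.8): s=go(th,.065,.006,.05)
env.pause(1.0); s=st()
im,d=snap("wrist","wrist4"); traycheck(s,d)
snap("scene","scene4"); snap("top","top4")
E
python3 -c "
import cv2,numpy as np
a=cv2.imread('pics/scene4.png')[100:330,300:520];b=cv2.imread('pics/wrist4.png')
cv2.imwrite('pics/c4.png',np.hstack([cv2.resize(a,(400,400)),cv2.resize(b,(400,400))]))"
```

```text
pitch 0.20 d 0.065 12.11 [0.6004 0.0916 0.1825] F [-6.93 -4.37 -3.31] M [-0.998  1.393 -0.198] w 0.0555
pitch 0.40 d 0.065 12.47 [0.604  0.094  0.1876] F [-4.85 -2.64 -5.11] M [-0.522  0.858 -0.057] w 0.056
pitch 0.60 d 0.065 12.83 [0.6083 0.0964 0.1918] F [-4.   -1.23 -5.07] M [-0.021  0.312 -0.004] w 0.0556
pitch 0.80 d 0.065 13.18 [0.6139 0.0988 0.1957] F [-2.86 -0.89 -4.67] M [ 0.232 -0.189 -0.051] w 0.0559
 14.18 [0.6143 0.0983 0.1968] F [-2.59 -1.66 -1.5 ] M [-0.096 -0.114  0.024] w 0.0558Traceback (most recent call last):
  File "<stdin>", line 6, in <module>
  File "h.py", line 51, in traycheck
    "rim y",np.percentile(Q[r][:,1],[2,98]),"rim xmax",np.percentile(Q[r][:,0],99))
            ~~~~~~~~~~~~~^^^^^^^^^^^^^^^^^^
    return _quantile_unchecked(
        a, q, axis, out, overwrite_input, method, keepdims, weights)
    return _ureduce(a,
                    func=_quantile_ureduce_func,
    ...<5 lines>...
                    overwrite_input=overwrite_input,
                    method=method)
    r = func(a, **kwargs)
    result = _quantile(arr,
                       quantiles=q,
    ...<2 lines>...
                       out=out,
                       weights=wgt)
    slices_having_nans = np.isnan(arr[-1, ...])
                                  ~~~^^^^^^^^^
IndexError: index -1 is out of bounds for axis 0 with size 0
[ WARN:0@0.017] global loadsave.cpp:275 findDecoder imread_('pics/scene4.png'): can't open/read file: check file path/integrity
Traceback (most recent call last):
TypeError: 'NoneType' object is not subscriptable
```

```bash
python3 - <<'E'
from h import *
snap("scene","scene4")
s=st(); d=np.load("wrist4_d.npy"); Q=traypts(s,d)
# wall tops nearest to the camera, by x bin
for x in np.arange(-.02,.09,.01):
    m=(d>0)&(abs(Q[...,0]-x)<.004)&(abs(Q[...,1])<.032)
    f=m&(abs(Q[...,1])<.015); r=m&(abs(abs(Q[...,1])-.027)<.0035)
    print(round(x,2),"floor",np.round(np.percentile(Q[f][:,2],[10,50]),4) if f.any() else "", "rim",np.round(np.percentile(Q[r][:,2],90),4) if r.any() else "")
a=cv2.imread('pics/scene4.png')[100:330,300:520];b=cv2.imread('pics/wrist4.png')
cv2.imwrite('pics/c4.png',np.hstack([cv2.resize(a,(400,400)),cv2.resize(b,(400,400))]))
E
```

```text
14.28 [0.6143 0.0983 0.1968] F [-2.48 -1.03 -1.67] M [-0.079 -0.136  0.026] w 0.0552
-0.02 floor [0.0029 0.114 ] rim 0.1307
-0.01 floor [0.0013 0.0021] rim 0.1136
0.0 floor [0.0013 0.0022] rim 0.0356
0.01 floor [0.0021 0.0796] rim 0.0827
0.02 floor [0.0875 0.0954] rim 0.0988
0.03 floor [0.1027 0.1061] rim 0.1093
0.04 floor [0.1128 0.1164] rim 0.1196
0.05 floor [0.1228 0.1256] rim 0.1282
0.06 floor  rim 
0.07 floor  rim 
0.08 floor  rim
```

View pics/c4.png

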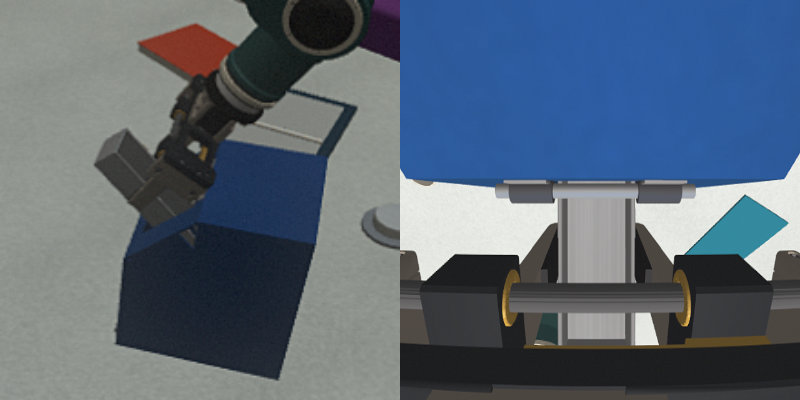

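```bash
python3 - <<'E'
from h import *
def go(pitch,d,clr,rate,q=0): 
    p,F=T(*dump(B,pitch,d,clr)); env.movel(p,F,rate=rate); return q or st(f"pitch {pitch:.2f} d {d:.3f}")
for i in range(2): go(.85,.058,.006,.08,1); go(.85,.066,.006,.08,1)
env.pause(.3); st("jig")
for th in(.55,.25,0): s=go(th,.063,.007,.06)
env.pause(.2); s=st()
im,d=snap("wrist","wrist5"); traycheck(s,d)
E
```

```text
jig 15.58 [0.6162 0.0994 0.1967] F [-1.97 -1.33 -4.51] M [ 0.076 -0.344  0.017] w 0.0555
pitch 0.55 d 0.063 16.03 [0.6054 0.0933 0.196 ] F [-3.63 -2.16 -1.75] M [-0.373  0.562 -0.029] w 0.0556
pitch 0.25 d 0.063 16.51 [0.5971 0.0902 0.1852] F [-5.44 -1.87 -3.63] M [-0.609  1.392 -0.014] w 0.0558
pitch 0.00 d 0.063 16.94 [0.5939 0.0885 0.1765] F [-3.35 -2.61 -5.37] M [-0.705  1.516 -0.05 ] w 0.0555
 17.14 [0.5959 0.0894 0.1772] F [-3.07 -2.4  -4.95] M [-0.826  1.543 -0.099] w 0.0559
floor n 8894 xmax 0.08412385160351542 pitch deg 2.905911748295038 z@0.05 0.0031389510005978487 rim y [-0.02959917  0.02939093] rim xmax 0.08139817671220011
```

View pics/wrist5.png

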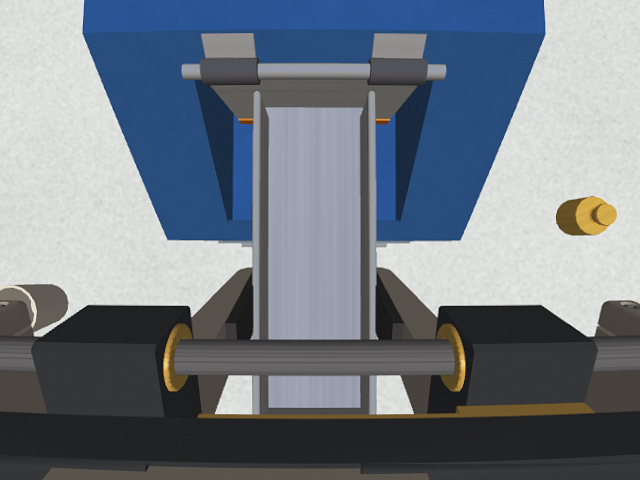

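```bash
python3 - <<'E'
from h import *
p,F=T(*dump(B,0,-.06,.010)); env.movel(p,F,rate=.1); env.pause(.2); s=st("out")
im,d=snap("wrist","wrist6"); traycheck(s,d)
print(tip_of("wrist","tray_lip"),tip_of("wrist","flap_edge")[:1])
R=Rt(.014,0); o=np.array([.498,-.3293,.0])
p,F=T(R,o+[0,0,.2]); env.movel(p,F,rate=.2)
p,F=T(R,o+[0,0,.03]); env.movel(p,F,rate=.2); st("above")
p,F=T(R,o+[0,0,.006]); env.movel(p,F,rate=.05); env.pause(.2); st("near")
E
```

```text
out 18.77 [0.4862 0.0345 0.1805] F [ 0.05 -0.23 -2.37] M [-0.215  0.386 -0.014] w 0.0553
floor n 8244 xmax 0.08420204299326806 pitch deg -0.032968543221849146 z@0.05 0.002916647934276159 rim y [-0.02906374  0.02719105] rim xmax 0.07758558581558708
[{'at': [0.5759, 0.0805, 0.1734], 'score': 0.65}] [{'at': [0.628, 0.104, 0.1626], 'score': 0.87}]
above 21.9 [ 0.4858 -0.33    0.0367] F [ 0.63 -1.27 -2.82] M [ 0.004  0.416 -0.039] w 0.0555
near 22.73 [ 0.4851 -0.3296  0.0119] F [ 0.11 -0.07 -2.54] M [ 0.03   0.457 -0.002] w 0.0558
```

No slip, and the flap edge is back at its closed position. Next I lower the tray to contact, release it, and back off.

```bash
python3 - <<'E'
from h import *
R=Rt(.014,0); o=np.array([.498,-.3293,.0])
for z in(.005,.0042,.0035,.003):
    p,F=T(R,o+[0,0,z]); env.movel(p,F,rate=.02); env.pause(.1); s=st(z)
    if s["wrist_force"][2]>-1.0: break
effector.release(); env.pause(.2); s=st("rel")
q=s["ee_pos"]; env.movel(q+np.array([-.005,0,.15]),rate=.15); env.pause(.1)
env.reach(np.array([.30,-.5,.25]),s["tcp_rot"]) if solver.inverse_kinematics(np.array([.30,-.5,.25]),s["tcp_rot"]) is not None else print("stay")
st("away")
for c in("top","scene"):
    im,d=snap(c,c+"9"); e,W=cloud(c); P=e+W*d[...,None]
    b=(d>0)&(abs(P[...,0]-.5)<.12)&(abs(P[...,1]+.329)<.05)&(P[...,2]>.028)&(P[...,2]<.05)
    print(c,"rim",b.sum(),rect(P[b][:,:2]))
    for n in("tray","flap_edge","jar","crucible","weight"): print(n,[np.round(r["at"],3) for r in tip_of(c,n)[:1]])
a=cv2.imread('pics/scene9.png')[120:420,80:520];b=cv2.imread('pics/top9.png')[60:360,120:520]
cv2.imwrite('pics/c9.png',np.hstack([cv2.resize(a,(400,300)),b]))
E
```

```text
0.005 23.08 [ 0.4849 -0.3295  0.0107] F [ 0.33  0.34 -3.36] M [-0.026  0.424  0.052] w 0.0557
0.0042 23.43 [ 0.4849 -0.3295  0.0098] F [ 0.66  0.23 -2.54] M [0.066 0.416 0.043] w 0.0557
0.0035 23.78 [ 0.4849 -0.3295  0.0098] F [-3.71  2.66  4.62] M [0.368 0.674 0.06 ] w 0.0558
rel 24.67 [ 0.4849 -0.3295  0.0091] F [-0.37  0.22  0.59] M [0.046 0.255 0.019] w 0.0914
away 26.95 [ 0.3013 -0.4986  0.2493] F [ 0.8  -0.36 -0.9 ] M [0.07  0.243 0.041] w 0.0924
top rim 394 (array([ 495.5, -329.9]), array([162.4,  59.2]), 0.95)
tray [array([ 0.496, -0.331,  0.001])]
flap_edge [array([0.63 , 0.102, 0.163])]
jar [array([ 0.386,  0.025, -0.002])]
crucible [array([0.423, 0.33 , 0.001])]
weight [array([ 0.766, -0.138,  0.004])]
scene rim 525 (array([ 493.3, -330.5]), array([169.8,  59.9]), 1.27)
tray []
flap_edge [array([0.632, 0.106, 0.165])]
jar [array([0.382, 0.033, 0.   ])]
crucible [array([ 0.424,  0.335, -0.002])]
weight []
```

View pics/c9.png

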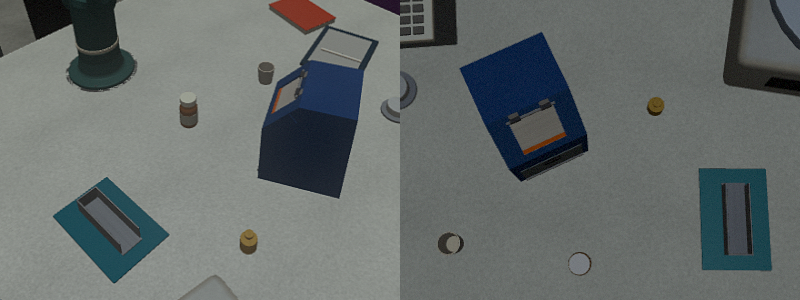

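The tray sits empty and upright on the middle of the mat (crop around 737,219). The flap is closed, the bystanders haven't moved, and no discs are lying outside the bin.

```bash
python3 -c "
from station import *
print(workorder.finish_job(), env.sense()['t'])"
```

```text
the job is handed in; nothing more can be done
the job is handed in; nothing more can be done
```

The job is done and handed in at about 27 s of the 51 s allowed. I gripped the tray across its side walls and carried it level to the bin. I then pushed the flap open with the front lip, tipped the tray about 46–49° with the lip inside, and backed out level so the flap closed. The tray then went back on the mat.

**Discs:** after tipping, the wrist camera showed the tray floor empty, and the last pictures show no discs on the bench. The inside of the bin could not be seen, so all five being in it is inferred.

**Flap:** the last pictures show its edge back at the closed position, within about 4 mm.

**Tray:** it is upright and level, about 2 mm from the mat's centre by the depth reading, and it did not slip in the grip. While the lip held the flap open, the fit read up to 2.9° of pitch; it was back to 0° once clear. I put that down to the flap showing in the picture.

**Jar, crucible and brass weight:** all are within detector noise of where they started. In the last look the scene camera missed the weight and the tray, but both are visible in its picture and the top camera placed them.

**Errors and forces:** one check script crashed partway because the tilted tray's rim was hidden, and I repeated that look before going on. The wrist force readings I took stayed under about 10 N.

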